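Turn the spice carousel

ROBOT

A 6-joint arm with a two-finger parallel gripper is mounted at the origin on a cart in front of the work surface, level with it; the furniture and walls round the work are solid. World frame = base frame: x ahead of the robot, y to its left, z up, the work surface at z = 0. Lengths are in m, angles in rad, forces in N, time in s.
With the tool pointing down it reaches from about 0.3 to 0.875 m from the base axis. Payload 6.4 kg.
Tool frame: the origin (TCP) lies on the mounting face of the last link; the fingertips stand 173 mm ahead of it and the grasp point (between the pads) lies 155 mm ahead of it (ctrl.grip_point_offset is the distance from the TCP to the grasp point, in m); z points along the fingers, y is the line along which they close (so a half turn about z gives the same grasp; the last joint's range is limited). The gripper opens to 85 mm and grips with 20 to 120 N. Pads are 22 mm wide; open, the fingers measure 114 mm over their backs; the gripper's body (76 mm by 85 mm) begins 54 mm behind the grasp point. The pads swing forward as they close: fully open they stand 13 mm farther back than shut.
Start: joints at [0.96, 0.181, 1.607, -0, 1.354, -0.206], TCP at [0.226, 0.529, 0.405] pointing down, gripper open.
Joint ranges: [-2.99, 2.99], [-0.89, 2.07], [0.3, 2.58], [-1.14, 4.28], [0, 2.63], [-3.12, 3.12]. Speed limits (rad/s): [2.57, 2.57, 3.01, 3.14, 3.14, 3.14].

INTERFACE

Orientations are given as a unit quaternion [w, x, y, z].
In Python, from bench import status, imaging, ctrl, models gives the robot as it stands.
- The arm moves only by the tool send_rows, never from a script. Its argument "commands" is a list that holds one entry, the list of rows, each a list of 6 numbers: the shift along the tool's x, y, z normalised to -1 to 1, where 1 is 3 cm, then the turn, a rotation vector about the tool's x, y, z normalised to -1 to 1, where 1 is 0.1 rad. A call has 1 to 8 rows; each row shifts and turns the commanded pose from where the row before left it, along the tool's axes as they then stand; what a row does not reach is not made up. A row lasts 1/12 s, in which the tool goes at most 41.7 mm and 7.16 degrees, less where a joint would pass 70% of its speed; a pose out of reach is approached as far as the arm can. A call with a number of a shift or a turn outside -1 to 1 is refused whole. A call with a gripper value outside its range is refused whole. "jaw" is the opening, from 0 (shut) to 1 (fully open), set as the call begins (left out, the last holds). The fingers move at their own pace and stop on an object; the grip force is fixed at half the most. Time passes only in rows, so rows that do not move let the fingers close. It gives the time, the measured TCP pose, the force, the opening and the grip force at its end, in the units of the state.
- status.get_obs(): the state, without advancing time (a new reading comes with each control period).
- imaging.camera(name): name is "scene" or "side" or "wrist"; returns a dict with "image" (480x640x3 uint8, blue, green, red), "depth" (480x640 float32, m along the optical axis (not along the pixel's ray), 0 where there is no reading), "mtx" (3x3 intrinsics, pixels), "k1" (the pictures are not rectified: a ray, as slopes to the right and down, at radius r is drawn at 1 + k1 r^2 times it, then the intrinsics apply), "pose" (4x4, takes a point from camera to world coordinates). Camera axes: x right, y down, z forward; pixel columns grow to the right and rows downward; lengths in m; the calibration is good to about 2 mm. A picture is of the moment at which its call begins.
- ctrl.hand_in(): hands the job in; it is judged then, once.
Trained networks look in a picture, given as the dict that the camera call returned (one of the last four; its "shot" number tells which), for a name from the list of things; names that differ only in an ending like _2 or _b are one class to them, and where a whole thing is asked for, a point or a joint stands for the part that bears it (a point fixed in the world has none). Each returns a list of dicts, best first, with "confidence" (0 to 1); they miss things now and then, are a little off and sometimes report something else, mostly with a low value. They report only what shows in the picture. A call takes as long as a camera call. They do not tell look-alikes from the thing itself.
- models.recognise(picture, name): "centre" ([column, row] in pixels, amid what is visible of it).
- models.regions_of(picture, name): "region" (480x640 bool, what is visible of it) and "centre" ([column, row] in pixels, amid what is visible of it).
The state is a dict: "time_s": time; "q": joint angles; "dq": joint speeds; "joint_efforts": joint torques, N m; "eef_pos": TCP position; "eef_rot": TCP orientation; "wrist_force": force on the tool from outside, world axes, zero at the start; "torque": the same for the moment, N m; "opening": opening from 0.0 (shut) to 1.0 (fully open); "grasp_force": force on a finger pad.
Only numpy, scipy, OpenCV 4.12 (cv2) and the standard library are available. Lean on these libraries where they do the work, as an engineer would, in place of code of your own. Each camera call takes 0.05 s, during which the arm holds its last target. There are 200 camera calls.

TASK

Turn the wooden spice carousel by pushing on its spokes with a fingertip until the red-capped spice jar stands at the front, in line with the brass pointer on the carousel's foot. Turn it gently, push on nothing but the spokes, grip and lift nothing, do not touch the things riding on the plate, and leave everything else on the worktop where it stands.

Things in the scene. Friction and masses are not known exactly. Their poses are not given: they have to be found in the camera images.
- foot: Fixed dark steel foot of the carousel, 160 mm across, bolted to the worktop. Origin: on the vertical turning axis, at worktop height. Its -x axis is the direction in which the brass pointer points (roughly toward the robot, within about 0.4 rad). A wall shelf hangs 0.54 m above the back of the worktop, from about x = 0.70 m on.
- pointer (a point): Outer end of the brass pointer, a flat strip 22 mm wide with a round end, fixed to the foot below the level of the spokes; it shows from under the plate at 95 mm to 142 mm from the axis, top face 8 mm above the worktop. This point is on the pointer's centre line, 131 mm from the axis, and stays where it is.
- rotor (a joint): Turn angle of plate and spokes about the vertical axis through the foot's origin, rad; grows counterclockwise seen from above; starts between -0.75 and 0.75, turns freely either way, end stops at +-6.6. It stays where it is left: about 0.1 N m of friction (0.6 N at the spokes), no spring, hardly any coasting. At 0 spoke 0 points along the foot's +x axis.
- plate: Round light-wood plate of the carousel that carries the jars, 190 mm across, flat floor 33 mm above the worktop with a rim 4 mm wide standing 10 mm above the floor (top at 43 mm). Origin on the axis, 23 mm above the worktop; turns with the rotor. The jars only stand on it and ride round by friction.
- grip_0 (a point): A good point to push spoke 0 of four: on its centre line, 160 mm from the axis, 35 mm above the worktop; turns with the rotor. The spokes are level round wooden bars 14 mm thick, 90 degrees apart, reaching from the plate to a 20 mm dark ball at 193 mm from the axis; clear of the worktop by 28 mm (by 20 mm above the brass pointer).
- grip_1 (a point): A good point to push spoke 1 of four: on its centre line, 160 mm from the axis, 35 mm above the worktop; turns with the rotor. The spokes are level round wooden bars 14 mm thick, 90 degrees apart, reaching from the plate to a 20 mm dark ball at 193 mm from the axis; clear of the worktop by 28 mm (by 20 mm above the brass pointer).
- grip_2 (a point): A good point to push spoke 2 of four: on its centre line, 160 mm from the axis, 35 mm above the worktop; turns with the rotor. The spokes are level round wooden bars 14 mm thick, 90 degrees apart, reaching from the plate to a 20 mm dark ball at 193 mm from the axis; clear of the worktop by 28 mm (by 20 mm above the brass pointer).
- grip_3 (a point): A good point to push spoke 3 of four: on its centre line, 160 mm from the axis, 35 mm above the worktop; turns with the rotor. The spokes are level round wooden bars 14 mm thick, 90 degrees apart, reaching from the plate to a 20 mm dark ball at 193 mm from the axis; clear of the worktop by 28 mm (by 20 mm above the brass pointer).
- spoke_0: Spoke 0: origin on the turning axis, 35 mm above the worktop, its x axis running outward along the spoke.
- spoke_1: Spoke 1: origin on the turning axis, 35 mm above the worktop, its x axis running outward along the spoke.
- spoke_2: Spoke 2: origin on the turning axis, 35 mm above the worktop, its x axis running outward along the spoke.
- spoke_3: Spoke 3: origin on the turning axis, 35 mm above the worktop, its x axis running outward along the spoke.
- jar_red: The jar to bring to the front: round clear spice jar with a red cap, 45 mm across, 106 mm tall, loose on the plate about 60 mm from the axis. Origin at the centre of its underside.
- jar_white: Spice jar with a white cap, 47 mm across, 98 mm tall, loose on the plate about 60 mm from the axis. Origin at the centre of its underside.
- egg_cup: Cream stoneware egg cup, 50 mm across, 61 mm tall, loose on the plate about 60 mm from the axis. Origin at the centre of its underside.
- ramekin: White ramekin, 97 mm across, 42 mm tall, standing loose on the worktop to the right of the carousel. Origin at the centre of its underside.
- spare_onion: Onion, 66x70x66 mm, loose on the worktop to the right. Origin at its underside.
- mill: Beech pepper mill, 55 mm across, 173 mm tall, loose on the worktop to the right. Origin at the centre of its underside.
Mind the look-alikes: they are no part of the job. Several things have the shape of the egg_cup; the one meant has the colours described above.

How it is judged:
On the way:
1. a finger pushes a spoke and the carousel turns ((contact force between the fingers and spoke_0 above 0.2 N or contact force between the fingers and spoke_1 above 0.2 N or contact force between the fingers and spoke_2 above 0.2 N or contact force between the fingers and spoke_3 above 0.2 N) and (velocity of joint rotor above 0.05 rad/s or velocity of joint rotor below -0.05 rad/s)), for 0.1 s.
At the end, for the whole second after the job is handed in: The red-capped jar stands on the front side of the plate, its centre at most 15 mm to either side of the brass pointer's centre line and at least 40 mm out from the axis; all three things still stand upright (within 0.15 rad) on the plate, within 80 mm of its centre; the carousel is at rest (y of jar_red in the frame of foot between -0.015 and 0.015 m and x of jar_red in the frame of foot below -0.04 m and velocity of joint rotor between -0.03 and 0.03 rad/s and angle between each of jar_red, jar_white, egg_cup's own z axis and vertical below 0.15 rad and horizontal distance between each of jar_red, jar_white, egg_cup and plate below 0.08 m and height (world z) of jar_red between 0.028 and 0.04 m and linear speed of each of jar_red, jar_white, egg_cup below 0.02 m/s and height (world z) of jar_white between 0.028 and 0.04 m and height (world z) of egg_cup between 0.028 and 0.04 m); the robot touches nothing.
It fails at once if a thing riding on the plate is touched by the robot (over 0.5 N) (contact force between any of the fingers, the arm and jar_red above 0.5 N or contact force between any of the fingers, the arm and jar_white above 0.5 N or contact force between any of the fingers, the arm and egg_cup above 0.5 N).
It fails at once if a thing riding on the plate is lifted or tipped (height (world z) of any of jar_red, jar_white, egg_cup above 0.05 m or angle between any of jar_red, jar_white, egg_cup's own z axis and vertical above 0.4 rad).
It fails at once if the plate itself is pushed (over 3 N) instead of the spokes (contact force between any of the fingers, the arm and plate above 3 N).
It fails at once if a spoke is gripped or shoved hard (over 25 N), or the carousel spun fast (over 2 rad/s) (contact force between any of the fingers, the arm and spoke_0 above 25 N or contact force between any of the fingers, the arm and spoke_1 above 25 N or contact force between any of the fingers, the arm and spoke_2 above 25 N or contact force between any of the fingers, the arm and spoke_3 above 25 N or velocity of joint rotor above 2 rad/s or velocity of joint rotor below -2 rad/s).
It fails at once if the ramekin, onion or pepper mill is moved over 20 mm (distance of any of ramekin, spare_onion, mill from where it was at the start of the episode above 0.02 m).
It also fails if it takes over 67 s, if anything falls off the work surface, if the arm or the gripper's body presses on something with over 40 N, if the wrist force passes 120 N, or if a joint passes its speed limit or range.

## Working session

There is one attempt and no reset: what is moved stays moved. The work goes in short steps, Python scripts to look and compute and a tool call to move; the robot and the scene stay as the last step left them, time stands still between calls to the robot, and variables do not carry over. Pictures are saved under pics/ and viewed, at most 10 in all, crops included, and the job is handed in when it is done.

Besides the shell and the picture viewer there is one more tool, called after "Request:" as name(argument=value, ...), one argument or row to a line, values as JSON. send_rows: Moves the arm, as the interface text tells. Its arguments: {"type":"object","properties":{"commands":{"type":"array"},"jaw":{"type":"number"}},"required":["commands"]}

```bash
mkdir -p pics; cat > h.py <<'E'
import numpy as np, cv2
from bench import status, imaging, ctrl, models
def pt(c,px,d=None,z=None):
    u,v=px; K=c["mtx"]; a=np.array([(u-K[0,2])/K[0,0],(v-K[1,2])/K[1,1]])
    s=a.copy()
    for _ in range(10): s=a/(1+c["k1"]*(s@s))
    r=c["pose"][:3,:3]@np.array([s[0],s[1],1]); o=c["pose"][:3,3]
    if z is not None: d=(z-o[2])/r[2]
    return o+r*d
def cloud(c,m):
    v,u=np.nonzero(m&(c["depth"]>0))
    K=c["mtx"]; a=np.stack([(u-K[0,2])/K[0,0],(v-K[1,2])/K[1,1]],1); s=a.copy()
    for _ in range(10): s=a/(1+c["k1"]*(s**2).sum(1,keepdims=True))
    d=c["depth"][v,u]
    p=np.c_[s,np.ones(len(s))]*d[:,None]
    return p@c["pose"][:3,:3].T+c["pose"][:3,3]
E
python3 - <<'E'
from h import *
ims=[]
for n in ["scene","side"]:
    c=imaging.camera(n); cv2.imwrite(f"pics/{n}0.png",c["image"])
    print(n,c["pose"][:3,3].round(2))
    for k in ["foot","plate","jar_red","jar_white","egg_cup","spoke_0","ramekin","mill","spare_onion"]:
        for r in models.regions_of(c,k)[:5]:
            p=cloud(c,r["region"])
            print(k,round(r["confidence"],2),np.round(r["centre"]),p.min(0).round(3),p.max(0).round(3),np.median(p,0).round(3)) if len(p) else 0
E
```

```text
scene [-0.2  -0.69  0.99]
foot 0.95 [272. 215.] [ 0.337  0.029 -0.004] [0.718 0.352 0.048] [0.481 0.188 0.033]
foot 0.54 [432. 362.] [ 0.386 -0.448 -0.004] [ 0.483 -0.374  0.065] [ 0.409 -0.421  0.045]
foot 0.26 [228. 225.] [ 0.337  0.237 -0.003] [0.43  0.298 0.047] [0.38  0.26  0.038]
plate 0.85 [273. 213.] [0.423 0.113 0.004] [0.611 0.303 0.092] [0.491 0.207 0.032]
plate 0.68 [321. 195.] [0.605 0.136 0.031] [0.69  0.176 0.047] [0.644 0.157 0.038]
jar_red 0.73 [262. 186.] [ 0.49   0.246 -0.004] [0.657 0.459 0.143] [0.504 0.26  0.098]
jar_white 0.97 [293. 182.] [ 0.528  0.143 -0.003] [0.723 0.368 0.137] [0.568 0.19  0.101]
jar_white 0.74 [229. 222.] [0.337 0.237 0.   ] [0.449 0.301 0.046] [0.385 0.258 0.038]
jar_white 0.7 [390. 300.] [ 0.448 -0.281 -0.004] [ 0.581 -0.185  0.044] [ 0.504 -0.229  0.014]
egg_cup 0.87 [339. 250.] [ 0.493 -0.063 -0.005] [0.555 0.032 0.063] [ 0.517 -0.037  0.04 ]
egg_cup 0.75 [288. 210.] [0.491 0.127 0.032] [0.565 0.236 0.095] [0.514 0.15  0.075]
spoke_0 0.75 [288. 207.] [0.491 0.127 0.032] [0.565 0.236 0.095] [0.514 0.149 0.075]
spoke_0 0.59 [318. 194.] [
[... 1336 characters left out ...]
8 [296. 238.] [ 0.444  0.028 -0.001] [0.49  0.123 0.044] [0.464 0.066 0.04 ]
spoke_0 0.61 [236. 207.] [ 0.34   0.232 -0.003] [0.452 0.329 0.047] [0.385 0.258 0.038]
spoke_0 0.6 [299. 234.] [ 0.444  0.028 -0.004] [0.502 0.147 0.044] [0.467 0.076 0.039]
spoke_0 0.55 [342. 208.] [0.603 0.134 0.027] [0.691 0.177 0.045] [0.648 0.158 0.038]
spoke_0 0.48 [293. 186.] [0.548 0.287 0.036] [0.591 0.378 0.044] [0.568 0.331 0.039]
ramekin 0.95 [372. 309.] [ 0.451 -0.279 -0.004] [ 0.581 -0.14   0.044] [ 0.502 -0.226  0.018]
ramekin 0.57 [280. 181.] [ 0.491  0.246 -0.002] [0.632 0.518 0.142] [0.508 0.258 0.096]
spare_onion 0.7 [392. 376.] [ 0.389 -0.447 -0.001] [ 0.484 -0.351  0.064] [ 0.413 -0.427  0.046]
```

View pics/scene0.png

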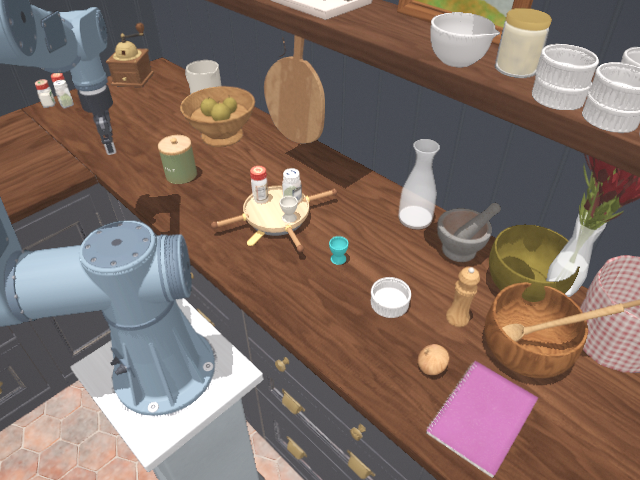

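View pics/side0.png

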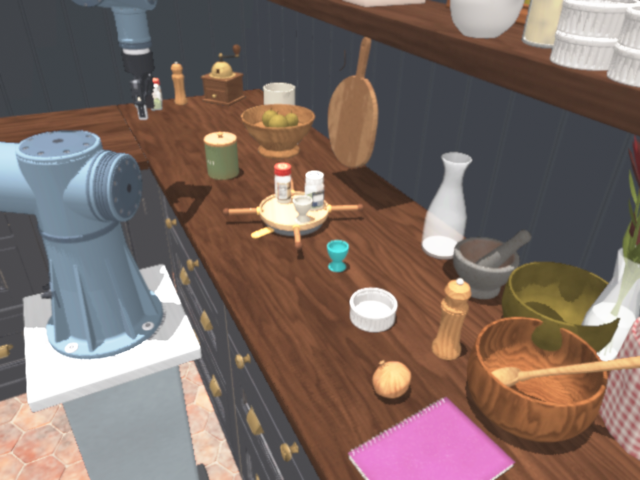

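The scene picture shows the carousel at about (277,212), the red-capped jar at (259,183), and the pointer tip at (256,238). The side picture agrees, with the pointer tip at (262,232). Spokes run to about (217,224), (298,246), (335,193) and, hidden behind the jars, the back-left.

```bash
python3 - <<'E'
from h import *
from scipy.optimize import least_squares
for n in ["scene","side"]:
    c=imaging.camera(n)
    P=cloud(c,np.ones((480,640),bool)); 
    img=c["image"][(c["depth"]>0)]
    hsv=cv2.cvtColor(img[None],cv2.COLOR_BGR2HSV)[0]
    C=np.array([.517,.208])
    near=np.hypot(*(P[:,:2]-C).T)<.3
    P=P[near];hsv=hsv[near]
    S=[]
    m=(P[:,2]>.033)&(P[:,2]<.05)
    for _ in range(4):
        r=np.hypot(*(P[:,:2]-C).T)
        q=P[m&(P[:,2]>.0385)&(P[:,2]<.047)&(r>.084)&(r<.1)]
        f=least_squares(lambda p:np.hypot(q[:,0]-p[0],q[:,1]-p[1])-.093,C,loss="soft_l1",f_scale=.002);C=f.x
    d=P[:,:2]-C;r=np.hypot(*d.T);a=np.arctan2(d[:,1],d[:,0])
    s=m&(r>.11)&(r<.2)
    # spoke phase
    z=np.exp(4j*a[s]).mean(); print(n,"C",C.round(4),len(q),"spoke phase",np.angle(z)/4,abs(z))
    y=(P[:,2]<.02)&(r>.09)&(r<.15)&(hsv[:,0]>18)&(hsv[:,0]<35)&(hsv[:,1]>110)&(hsv[:,2]>130)
    yy=P[y];print("pointer",y.sum(),yy.mean(0).round(4) if y.any() else 0,np.arctan2(*(yy.mean(0)[:2]-C)[::-1]), r[y].max())
    j=(P[:,2]>.125)&(P[:,2]<.15)&((hsv[:,0]<10)|(hsv[:,0]>170))&(hsv[:,1]>120)&(r<.1)
    jj=P[j];x,y2=(jj.min(0)+jj.max(0))[:2]/2
    print("red",j.sum(),jj.min(0).round(3),jj.max(0).round(3),np.arctan2(y2-C[1],x-C[0]),np.hypot(x-C[0],y2-C[1]))
o=status.get_obs();print(o["eef_pos"],o["eef_rot"],o["time_s"],ctrl.grip_point_offset)
from scipy.spatial.transform import Rotation as R
w=o["eef_rot"];print(R.from_quat(np.r_[w[1:],w[0]]).as_matrix().round(3))
E
```

```text
scene C [0.5176 0.2093] 221 spoke phase -0.37073537608496315 0.992098744910959
pointer 20 [0.4019 0.176  0.0049] -2.861614207853793 0.1406537741284472
red 86 [0.489 0.248 0.125] [0.537 0.294 0.144] 1.647922911462443 0.06212712036835511
side C [0.519  0.2092] 263 spoke phase -0.3694002856536929 0.9926646862607913
pointer 24 [0.4186 0.1956 0.003 ] -3.0072680411526136 0.14346597574098874
red 114 [0.491 0.248 0.125] [0.537 0.298 0.143] 1.6489253541398101 0.0639906087609771
[0.22646041 0.52854979 0.40470147] [-1.08288160e-06  2.01037819e-01  9.79583480e-01  9.60686379e-06] 1.1 0.1547
[[-0.919  0.394  0.   ]
 [ 0.394  0.919  0.   ]
 [ 0.     0.    -1.   ]]
```

Request:
send_rows(
  commands=[
    [[-0.98,-0.55,0,0,0,0],[-0.98,-0.55,0,0,0,0],[-0.98,-0.55,0,0,0,0],[-0.98,-0.55,0,0,0,0],[-0.98,-0.55,0,0,0,0],[-0.98,-0.55,0,0,0,0],[-0.98,-0.55,0,0,0,0],[-0.98,-0.55,0,0,0,0]],
  ],
  jaw=0,
)

```text
time_s: 1.77
eef_pos: [0.3913, 0.3132, 0.4049]
eef_rot: [0.0, 0.201, 0.98, 0.0]
wrist_force: [0.0, 0.5, -0.1]
opening: 0.003
grasp_force: 0.0
```

Request:
send_rows(
  commands=[
    [[0,0,0,0,0,0.98],[0,0,0,0,0,0.98],[0,0,0,0,0,0.98],[0,0,0,0,0,0.98],[0,0,0,0,0,0.98],[0,0,0,0,0,0.98],[0,0,0,0,0,0.98],[0,0,0,0,0,0.98]],
  ],
)

```text
time_s: 2.43
eef_pos: [0.3907, 0.3146, 0.4048]
eef_rot: [0.0, 0.562, 0.827, 0.0]
wrist_force: [1.0, -0.5, 0.1]
opening: 0.003
grasp_force: 0.0
```

Request:
send_rows(
  commands=[
    [[0,0,0,0,0,0.98],[0,0,0,0,0,0.98],[0,0,0,0,0,0.98],[0,0,0,0,0,0.98],[0,0,0,0,0,0.98],[0,0,0,0,0,0.98],[0,0,0,0,0,0.98],[0,0,0,0,0,0.98]],
  ],
)

```text
time_s: 3.1
eef_pos: [0.3906, 0.3146, 0.4048]
eef_rot: [0.0, 0.835, 0.55, 0.0]
wrist_force: [-0.8, 0.1, 0.2]
opening: 0.001
grasp_force: 0.0
```

Request:
send_rows(
  commands=[
    [[0,0,0,0,0,0.98],[0,0,0,0,0,0.98],[0,0,0,0,0,0.98],[0,0,0,0,0,0],[0,0,0,0,0,0]],
  ],
)

```text
time_s: 3.52
eef_pos: [0.3907, 0.3146, 0.4047]
eef_rot: [0.0, 0.905, 0.425, 0.0]
wrist_force: [0.1, 0.3, -0.1]
opening: -0.0
grasp_force: 0.0
```

```bash
cat > st.py <<'E'
from h import *
from scipy.spatial.transform import Rotation as R
o=status.get_obs();w=o["eef_rot"];M=R.from_quat(np.r_[w[1:],w[0]]).as_matrix();p=o["eef_pos"]
d=p[:2]-np.array([.518,.209])
print("t",o["time_s"],"p",p.round(4),"r",np.hypot(*d).round(4),"ang",np.arctan2(d[1],d[0])%6.283,"xang",np.arctan2(M[1,0],M[0,0]),"z",M[:,2].round(3),"F",o["wrist_force"].round(2),"q",o["q"].round(2),"op",o["opening"])
E
python3 - <<'E'
import st
from h import *
c=imaging.camera("wrist");cv2.imwrite("pics/w1.png",c["image"]);np.savez("w1.npz",**{k:c[k] for k in("image","depth","mtx","k1","pose")})
P=cloud(c,np.ones((480,640),bool));hsv=cv2.cvtColor(c["image"],cv2.COLOR_BGR2HSV)[c["depth"]>0]
C=np.array([.518,.209])
d=P[:,:2]-C;r=np.hypot(*d.T)
m=(P[:,2]<.018)&(r>.1)&(r<.145)&(hsv[:,0]>18)&(hsv[:,0]<35)&(hsv[:,1]>100)&(hsv[:,2]>110)
print(m.sum(),P[m].mean(0) if m.any() else 0,np.arctan2(*d[m].mean(0)[::-1])%6.283)
E
```

```text
t 3.5167 p [0.3907 0.3146 0.4047] r 0.1654 ang 2.449382609513862 xang 0.877662417543439 z [ 0.  0. -1.] F [ 0.07  0.29 -0.14] q [ 0.44  0.01  1.79 -0.    1.34  1.13] op -0.0001945091050739227
646 [0.40355569 0.18189516 0.00635512] 3.373961050845479
```

View pics/w1.png

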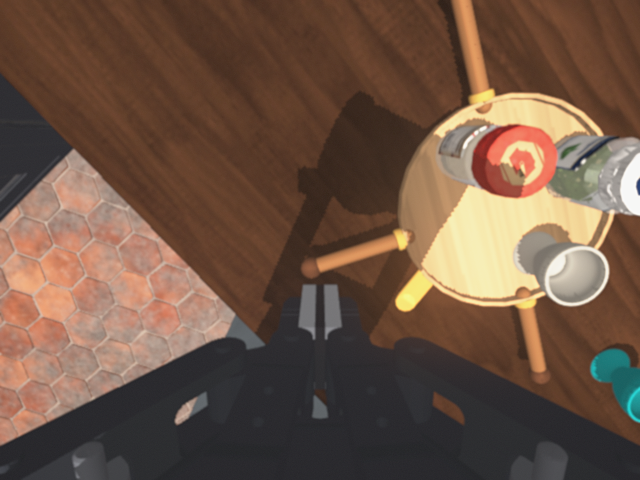

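The wrist view shows the pointer at (412,290) and the red cap at (515,160). The nearest spoke runs from (310,268) to (405,238), and the finger is off its clockwise side. Pointer bearing is 3.374 rad and the jar is at 1.648, so the carousel needs about +1.73 rad.

Request:
send_rows(
  commands=[
    [[0,0,0.88,0,0,0],[0,0,0.88,0,0,0],[0,0,0.88,0,0,0],[0,0,0.88,0,0,0],[0,0,0.88,0,0,0],[0,0,0.88,0,0,0],[0,0,0.88,0,0,0],[0,0,0.88,0,0,0]],
  ],
)

```text
time_s: 4.23
eef_pos: [0.3907, 0.3146, 0.1924]
eef_rot: [0.0, 0.905, 0.425, 0.0]
wrist_force: [0.6, -0.1, -0.0]
opening: -0.003
grasp_force: 0.0
```

Request:
send_rows(
  commands=[
    [[-0.165,0.0025,0,0,0,-0.3],[-0.165,0.0025,0,0,0,-0.3],[-0.165,0.0025,0,0,0,-0.3],[-0.165,0.0025,0,0,0,-0.3],[-0.165,0.0025,0,0,0,-0.3],[-0.165,0.0025,0,0,0,-0.3],[-0.165,0.0025,0,0,0,-0.3],[-0.165,0.0025,0,0,0,-0.3]],
  ],
)

```text
time_s: 4.9
eef_pos: [0.3693, 0.2814, 0.1936]
eef_rot: [0.0, 0.848, 0.531, 0.0]
wrist_force: [-0.1, 0.7, -0.3]
opening: -0.001
grasp_force: 0.3
```

Request:
send_rows(
  commands=[
    [[-0.165,0.0025,0,0,0,-0.3],[-0.165,0.0025,0,0,0,-0.3],[-0.22,0.0045,0,0,0,-0.4],[-0.22,0.0045,0,0,0,-0.4],[-0.22,0.0045,0,0,0,-0.4],[-0.22,0.0045,0,0,0,-0.4],[-0.22,0.0045,0,0,0,-0.4],[-0.22,0.0045,0,0,0,-0.4]],
  ],
)

```text
time_s: 5.57
eef_pos: [0.3546, 0.2343, 0.1937]
eef_rot: [0.0, 0.759, 0.652, 0.001]
wrist_force: [0.6, 1.0, -0.2]
opening: 0.002
grasp_force: 0.3
```

```bash
cat > look.py <<'E'
import st
from h import *
C=np.array([.518,.209])
for n in ["scene","side"]:
    c=imaging.camera(n)
    P=cloud(c,np.ones((480,640),bool));hsv=cv2.cvtColor(c["image"],cv2.COLOR_BGR2HSV)[c["depth"]>0]
    d=P[:,:2]-C;r=np.hypot(*d.T)
    j=(P[:,2]>.125)&(P[:,2]<.15)&((hsv[:,0]<10)|(hsv[:,0]>170))&(hsv[:,1]>120)&(r<.1)
    if j.any():
        x=(P[j].min(0)+P[j].max(0))[:2]/2-C; print(n,"red",j.sum(),P[j].min(0).round(3),P[j].max(0).round(3),np.arctan2(x[1],x[0])%6.283,np.hypot(*x))
E
python3 look.py
```

```text
t 5.5667 p [0.3546 0.2343 0.1937] r 0.1654 ang 2.9881425025114 xang 1.4194605920177255 z [ 0.001  0.    -1.   ] F [ 0.6   1.02 -0.2 ] q [0.3  0.18 2.11 0.   0.85 0.45] op 0.0024612185403437353
scene red 101 [0.469 0.244 0.125] [0.513 0.291 0.143] 1.9976287317180916 0.06475670903645363
side red 104 [0.47  0.245 0.126] [0.514 0.292 0.141] 1.9798404726106964 0.06496188378788872
```

Request:
send_rows(
  commands=[
    [[-0.275,0.007,0,0,0,-0.5],[-0.275,0.007,0,0,0,-0.5],[-0.275,0.007,0,0,0,-0.5],[-0.275,0.007,0,0,0,-0.5],[-0.275,0.007,0,0,0,-0.5],[-0.275,0.007,0,0,0,-0.5],[-0.275,0.007,0,0,0,-0.5],[-0.275,0.007,0,0,0,-0.5]],
  ],
)

```text
time_s: 6.33
eef_pos: [0.3575, 0.1689, 0.1937]
eef_rot: [0.0, 0.615, 0.789, 0.0]
wrist_force: [0.9, 0.3, 0.8]
opening: 0.004
grasp_force: 0.3
```

Request:
send_rows(
  commands=[
    [[-0.275,0.007,0,0,0,-0.5],[-0.275,0.007,0,0,0,-0.5],[-0.275,0.007,0,0,0,-0.5],[-0.275,0.007,0,0,0,-0.5],[-0.275,0.007,0,0,0,-0.5],[-0.275,0.007,0,0,0,-0.5],[-0.275,0.007,0,0,0,-0.5],[-0.275,0.007,0,0,0,-0.5]],
  ],
)

```text
time_s: 7.0
eef_pos: [0.3858, 0.1096, 0.1936]
eef_rot: [0.0, 0.446, 0.895, 0.0]
wrist_force: [-0.2, 0.9, 0.4]
opening: -0.003
grasp_force: 0.4
```

```bash
python3 look.py
```

```text
t 7.0 p [0.3858 0.1096 0.1936] r 0.1654 ang 3.7860935443741552 xang 2.21740675481562 z [ 0.  0. -1.] F [-0.25  0.86  0.39] q [-0.02  0.14  2.17  0.    0.84 -0.67] op -0.0028843545238973547
side red 16 [0.469 0.212 0.127] [0.48  0.229 0.139] 2.880287754925064 0.0450227203265219
```

Request:
send_rows(
  commands=[
    [[-0.275,0.007,0,0,0,-0.5],[-0.275,0.007,0,0,0,-0.5],[-0.275,0.007,0,0,0,-0.5],[-0.275,0.007,0,0,0,-0.5],[-0.275,0.007,0,0,0,-0.5],[-0.275,0.007,0,0,0,-0.5],[-0.275,0.007,0,0,0,-0.5],[-0.275,0.007,0,0,0,-0.5]],
  ],
)

```text
time_s: 7.77
eef_pos: [0.4343, 0.0664, 0.1933]
eef_rot: [-0.001, 0.26, 0.966, -0.0]
wrist_force: [-1.0, -0.4, -0.5]
opening: 0.001
grasp_force: 0.4
```

Request:
send_rows(
  commands=[
    [[-0.165,0.0025,0,0,0,-0.3],[-0.165,0.0025,0,0,0,-0.3],[-0.165,0.0025,0,0,0,-0.3],[-0.165,0.0025,0,0,0,-0.3],[-0.11,0.001,0,0,0,-0.2],[-0.11,0.001,0,0,0,-0.2],[-0.055,0,0,0,0,-0.1],[0,0,0,0,0,0]],
  ],
)

```text
time_s: 8.43
eef_pos: [0.46, 0.0542, 0.1935]
eef_rot: [0.0, 0.177, 0.984, 0.0]
wrist_force: [0.4, -0.0, 0.6]
opening: -0.003
grasp_force: 0.0
```

Request:
send_rows(
  commands=[
    [[0.3,0,0,0,0,0],[0.3,0,0,0,0,0],[0,0,-0.8,0,0,0],[0,0,-0.9,0,0,0],[0,0,-0.9,0,0,0],[0,0,-0.9,0,0,0],[0,0,-0.9,0,0,0],[0,0,-0.9,0,0,0]],
  ],
)

```text
time_s: 9.1
eef_pos: [0.4415, 0.0609, 0.3534]
eef_rot: [-0.0, 0.177, 0.984, 0.0]
wrist_force: [0.4, 0.4, -1.0]
opening: -0.001
grasp_force: 0.0
```

```bash
python3 look.py; python3 - <<'E'
from h import *
a=imaging.camera("scene")["image"][130:290,180:380];b=imaging.camera("wrist");np.savez("w2.npz",**{k:b[k] for k in("image","depth","mtx","k1","pose")})
cv2.imwrite("pics/e.png",np.hstack([cv2.resize(a,(400,320)),cv2.resize(b["image"],(400,320))]))
P=cloud(b,np.ones((480,640),bool));h=cv2.cvtColor(b["image"],cv2.COLOR_BGR2HSV)[b["depth"]>0]
C=np.array([.518,.209]);r=np.hypot(*(P[:,:2]-C).T)
j=(P[:,2]>.125)&(P[:,2]<.15)&((h[:,0]<10)|(h[:,0]>170))&(h[:,1]>120)&(r<.1)
if j.any(): x=(P[j].min(0)+P[j].max(0))[:2]/2-C;print(j.sum(),np.arctan2(x[1],x[0])%6.283,np.hypot(*x))
E
```

```text
t 9.1 p [0.4415 0.0609 0.3534] r 0.1667 ang 4.235350612142888 xang 2.784720597111952 z [-0.001  0.    -1.   ] F [ 0.39  0.42 -0.95] q [-0.13 -0.06  1.97  0.    1.23 -1.34] op -0.0010364592338691708
scene red 111 [0.433 0.175 0.125] [0.476 0.218 0.142] 3.341131314705231 0.0647720857221698
side red 111 [0.434 0.174 0.125] [0.475 0.221 0.141] 3.3208396769592765 0.06442400572990593
5650 3.287123805733474 0.06185407142571881
```

View pics/e.png

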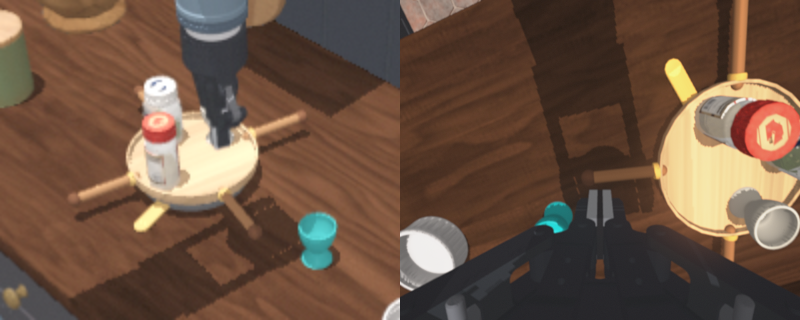

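In the left panel, the red-capped jar (160,150) stands in line with the pointer (150,217), about 2–5 mm off its line. All three things are upright and the finger is clear of everything.

```bash
python3 -c "
from bench import ctrl;print(ctrl.hand_in())"
```

```text
the job is handed in; nothing more can be done
None
```

I turned the carousel about 1.7 rad by pushing one spoke; the red-capped jar now stands in line with the brass pointer, about 2–5 mm off its centre line (15 mm allowed), and the job is handed in; no verdict came back.

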